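# Hold the port cover on the grain aspirator for screwing

### The job

Pick up the aluminium port cover, stand it in the channel of the ledge in front of the grain aspirator's port with its round spigot towards the port, and slide it along the channel against the rubber seal. Press it on squarely with a steady push of about 10 N and finish while still holding it like that, as a third hand for the colleague who will put in the screws; never push the seal to its stop, and leave the other things on the table where they are.

Things in the scene. Friction and masses are not known exactly. Their poses are not given: they have to be found in the camera images.
- cover_center (a point): Loose aluminium port cover standing on its foot, 70 mm high, 0.2-0.35 kg: a grip block 36 wide (x) x 40 deep (y), a flange 84 wide x 8 thick on its +y face (same foot), and on that a round spigot pointing along +y. Point: block centre, 35 above the foot; x across the block, y towards the spigot, z up. Flange front 28 from here along y, block back 20 behind.
- spigot_tip (a point): Centre of the end of the cover's round spigot (34 mm across, 8 long), 36 from cover_center along the cover's y, same height; same axes.
- aspirator: Fixed orange grain aspirator with a grey front box (124 mm wide in x, 86 high, y 0 to 110), then a casing 270 and a column 310 high. The box's face at y = 0 looks along -y and holds the port, axis at x = 0, 43 above the table. Origin: on the table under the middle of that face; y into the machine (push direction), x along the face, z up.
- ledge_channel (a point): Point on the top of the aspirator's steel ledge, 8 mm above the table, mid-channel, 69 in front of the port face (aspirator's y = -69; its axes). Ledge 120 wide, y -125 to 0; two lips 5 high (y -115 to -20) leave a channel 92 wide. A cover standing with cover_center 35 above here has its spigot level with the port, its tip 15 short of the seal plane.
- seal (a joint): How far the spring-backed rubber seal frame is pushed in along the aspirator's +y, in m: 0 free, 0.015 at its stop. It pushes back with 1.2 N per mm from 0 N when free, so 10 N is about 8 mm.
- seal_face (a point): Centre of the seal frame's front plane, 43 mm above the table; when free 18 in front of the port face (aspirator's y = -18), moves with the seal, aspirator's axes. The frame is square, 64 outside, with a 46 square opening that the spigot enters before the flange meets the frame.
- blank_center (a point): Bystander, to be left alone: a flat aluminium blank plate, 84 x 70 x 10, lying flat, no spigot and no block (not the cover). This point is its centre.
- weight_center (a point): Bystander, to be left alone: a small brass balance weight with a knob, 28 across, 38 high. This point is its centre.
Mind the look-alikes: they are no part of the job. Leave any orange or red look-alike of the part that bears cover_center alone.

How it is judged:
By the outcome, as a careful person would: the job done as asked, in the order asked, and still so for the second after the job is handed in, while the arm keeps its last pose, push and grip.
It also fails if it takes over 43 s, if anything falls off the work surface, if the arm or the gripper's body presses on something with over 40 N, if the wrist force passes 120 N, or if a joint passes its speed limit or range.

### The arm

A 7-joint arm with a two-finger parallel gripper is mounted at the origin on the work surface. World frame = base frame: x ahead of the robot, y to its left, z up, the work surface at z = 0. Lengths are in m, angles in rad, forces in N, time in s.
With the tool pointing down it reaches from about 0.4 to 0.85 m from the base axis. Payload 6.9 kg.
Tool frame: the origin (TCP) lies midway between the tips of the shut fingers; the grasp point (between the pads) lies 19 mm behind it; z points along the fingers, x is the direction in which the jaws open and shut, and the axes are right-handed (so a half turn about z gives the same grasp; the last joint's range is limited). The gripper opens to 85 mm and grips with 20 to 120 N. Pads are 22 mm wide; open, the fingers measure 114 mm over their backs; the gripper's body (76 mm by 85 mm) begins 54 mm behind the grasp point. The pads swing forward as they close: fully open they stand 13 mm farther back than shut.
Start: joints at [-1.083, 0.507, -0.238, 1.5, 0.126, 1.149, -0.155], TCP at [0.233, 0.58, 0.231] pointing down, gripper open.
Joint ranges: [-3.08, 3.08], [-0.24, 2.05], [-1.43, 1.35], [0, 2.5], [-1.52, 4.66], [0.17, 1.96], [-2.89, 2.89]. Speed limits (rad/s): [2.39, 2.39, 3.14, 3.14, 3.14, 3.14, 3.14].

### API

Orientations are given as a unit quaternion [x, y, z, w].
In Python, from cell import get_obs, grab_frame, camera_params, job_done gives the robot as it stands.
- The arm moves only by the tool move_arm, never from a script. Its argument "targets" is a list of rows, each an object with "linear": the shift along the world's x, y, z in mm, a list of three; "roll": the turn about the world's z in rad; "grip": the closure in counts, from 0 (fully open) to 255 (shut). A call has 1 to 12 rows; each row shifts and turns the commanded pose from where the row before left it; what a row does not reach is not made up. A row lasts 1/10 s, in which the tool goes at most 50 mm and 8.59 degrees, less where a joint would pass 70% of its speed; a pose out of reach is approached as far as the arm can. A call with a gripper value outside its range is refused whole. The fingers move at their own pace and stop on an object; "grip_force" is the grip in N (left out, the last holds). Time passes only in rows, so rows that do not move let the fingers close. It gives the time, the measured TCP pose, the force and the opening at its end, in the units of the state.
- get_obs(): the state, without advancing time (a new reading comes with each control period).
- grab_frame(name): name is "scene" or "top" or "wrist"; returns (picture, depth): 400x640x3 uint8, red, green, blue; 400x640 float32, m along the optical axis (not along the pixel's ray), 0 where there is no reading.
- camera_params(name): a dict with "vertical_fov" (degrees; the focal length in pixels is half the picture's height over the tangent of half this angle, whatever the lens; pixels are square), "cx", "cy" (the principal point, pixels), "k1" (the pictures are not rectified: a ray, as slopes to the right and down, at radius r is drawn at 1 + k1 r^2 times it, then the intrinsics apply), "extrinsics" (4x4, takes a point from world to camera coordinates); the wrist camera has in their place "tool_from_camera" (4x4, takes a point from camera to tool coordinates, whose origin is the TCP and whose axes are the tool frame's). Camera axes: x right, y down, z forward; pixel columns grow to the right and rows downward; lengths in m; the calibration is good to about 2 mm. A picture is of the moment at which its call begins: read the wrist's pose just before it. camera_params takes no time and is no camera call.
- job_done(): hands the job in, once; it reports no verdict.
The state is a dict: "t": time; "joint_positions": joint angles; "joint_vel": joint speeds; "joint_efforts": joint torques, N m; "tool_pos": TCP position; "tool_rot": TCP orientation; "ft_force": force on the tool from outside, world axes, zero at the start; "moment": the same for the moment, N m; "width": opening from 0.0 (shut) to 1.0 (fully open).
Only numpy, scipy, OpenCV 4.12 (cv2) and the standard library are available. Lean on these libraries where they do the work, as an engineer would, in place of code of your own. Each camera call takes 0.05 s, during which the arm holds its last target.

## Working session

There is one attempt and no reset: what is moved stays moved. The work goes in short steps, Python scripts to look and compute and a tool call to move; the robot and the scene stay as the last step left them, time stands still between calls to the robot, and variables do not carry over. Pictures are saved under pics/ and viewed, and the job is handed in when it is done.

Besides the shell and the picture viewer there is one more tool, called after "Request:" as a command line: name --argument value ..., lists and objects as JSON in quotes. move_arm: Moves the arm, as the interface text tells. Its arguments: {"type":"object","properties":{"targets":{"type":"array"},"grip_force":{"type":"number"}},"required":["targets"]}

```bash
mkdir -p pics; ls
cat > h.py <<'E'
import numpy as np,cv2
from cell import *
def K(p):
    f=200/np.tan(np.radians(p['vertical_fov'])/2); return f,p['cx'],p['cy'],p['k1']
def ray(p,u,v):
    f,cx,cy,k=K(p); x=(np.asarray(u,float)-cx)/f; y=(np.asarray(v,float)-cy)/f
    a,b=x.copy(),y.copy()
    for _ in range(20):
        s=1+k*(a*a+b*b); a=x/s;b=y/s
    return np.stack([a,b,np.ones_like(a)],-1)
def world(p,u,v,d,T=None):
    c=ray(p,u,v)*np.asarray(d)[...,None]
    E=np.linalg.inv(np.array(p['extrinsics'])) if T is None else T
    return c@E[:3,:3].T+E[:3,3]
def plane(p,u,v,z,T=None):
    E=np.linalg.inv(np.array(p['extrinsics'])) if T is None else T
    r=ray(p,u,v)@E[:3,:3].T; o=E[:3,3]
    return o+r*((z-o[2])/r[...,2])[...,None]
def save(n,im): cv2.imwrite('pics/'+n,cv2.cvtColor(im,cv2.COLOR_RGB2BGR))
E
python3 - <<'E'
from h import *
for n in ['scene','top']:
    im,d=grab_frame(n); save(n+'0.png',im); np.savez('pics/'+n+'0.npz',im=im,d=d)
    print(camera_params(n))
print(camera_params('wrist'))
print(get_obs())
E
```

```text
pics
{'vertical_fov': 46.10573126103893, 'cx': 318.78098576103696, 'cy': 201.17006249497905, 'k1': -0.02389208228340601, 'extrinsics': array([[ 0.50151508,  0.86500056,  0.01602065, -0.22233565],
       [ 0.73185388, -0.41429754, -0.54106141, -0.39864164],
       [-0.46138111,  0.28307523, -0.84083048,  1.20598853],
       [ 0.        ,  0.        ,  0.        ,  1.        ]])}
{'vertical_fov': 50.94822653978719, 'cx': 320.59462268064016, 'cy': 200.95136990268225, 'k1': -0.043012117041271135, 'extrinsics': array([[-0.01715069, -0.99954206, -0.02493048, -0.03772482],
       [-0.98502831,  0.02116891, -0.171088  ,  0.53267999],
       [ 0.17153741,  0.02162295, -0.98494029,  0.79681824],
       [ 0.        ,  0.        ,  0.        ,  1.        ]])}
{'vertical_fov': 58.880912962616016, 'cx': 321.429105240839, 'cy': 198.16485440993492, 'k1': 0.008194586342731834, 'tool_from_camera': array([[ 9.99999944e-01, -1.23980670e-04,  3.09810496e-04,
         4.36250568e-04],
       [ 3.85347679e-05,  9.65111613e-01,  2.61838831e-01,
        -6.55702321e-02],
       [-3.31464661e-04, -2.61838804e-01,  9.65111564e-01,
        -1.42854553e-01],
       [ 0.00000000e+00,  0.00000000e+00,  0.00000000e+00,
         1.00000000e+00]])}
{'t': 0.1, 'joint_positions': array([-1.08248699,  0.50824967, -0.2375093 ,  1.50105015,  0.12570247,
        1.14892328, -0.15482231]), 'joint_vel': array([-0.00042191, -0.00267527, -0.00027592, -0.00404043,  0.00050292,
        0.00035791,  0.00012505]), 'joint_efforts': array([-5.72818739e-03, -6.21843338e+01, -2.19519876e+00, -2.50207132e+01,
        1.24904135e-02,  7.75784429e-03,  1.84759011e-05]), 'tool_pos': array([0.23336184, 0.57929542, 0.23051243]), 'tool_rot': array([ 8.28719506e-01,  5.59663565e-01, -6.67088664e-04,  4.79408638e-04]), 'ft_force': array([-1.20035372, -0.6990797 ,  0.35814467]), 'moment': array([ 0.00935115, -0.0613001 , -0.01067509]), 'width': 1.0020828902501129}
```

View pics/scene0.png

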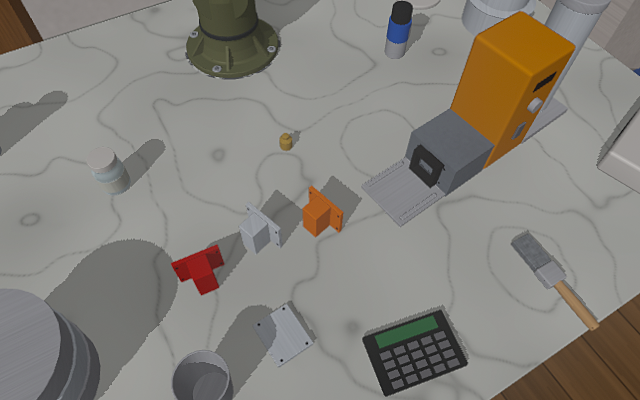

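View pics/top0.png

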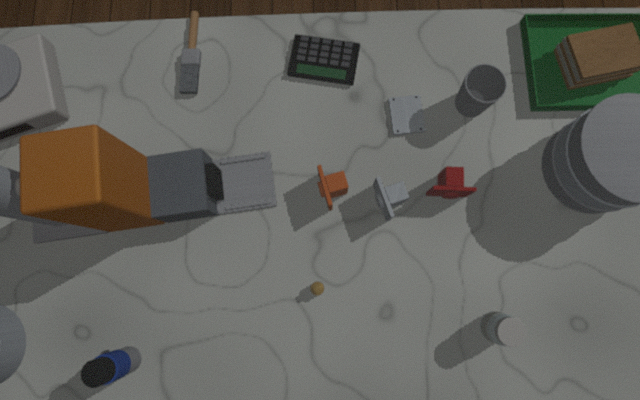

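Candidates for the cover:
- Silver block with flange: scene (260,230), top (392,195).
- Orange look-alike: scene (322,212), top (332,185).
- Red look-alike: scene (200,268), top (453,182).
- Flat silver blank: scene (285,333), top (405,115).

By the description I choose the silver block with flange. Next I check it in a close crop and measure it.

Run:
```python
from h import *
s=np.load('pics/scene0.npz');t=np.load('pics/top0.npz')
a=cv2.resize(s['im'][180:280,200:300],(400,400),interpolation=2)
b=cv2.resize(t['im'][150:250,340:440],(400,400),interpolation=2)
save('crop1.png',np.hstack([a,b]))
c=cv2.resize(s['im'][120:240,350:500],(500,400),interpolation=2); 
d=cv2.resize(t['im'][130:230,190:290],(300,300),interpolation=2); d=cv2.copyMakeBorder(d,0,100,0,0,0)
save('crop2.png',np.hstack([c,d]))
for n,o in (('scene',s),('top',t)):
    p=camera_params(n); vv,uu=np.mgrid[:400,:640]
    W=world(p,uu,vv,o['d']); np.save('pics/W'+n+'.npy',W)
    # top faces at z~0.07 in cover region
    r=(slice(180,280),slice(225,290)) if n=='scene' else (slice(160,230),slice(365,415))
    w=W[r]; m=(w[...,2]>.06)&(w[...,2]<.08)
    q=w[m]; print(n,m.sum(),np.median(q[:,2]) if len(q) else 0)
    if len(q): print(cv2.minAreaRect((q[:,:2]*1000).astype(np.float32)), q.min(0),q.max(0))
    # box top z~.086
    r=(slice(100,210),slice(395,500)) if n=='scene' else (slice(140,225),slice(140,225))
    w=W[r]; m=(w[...,2]>.078)&(w[...,2]<.094); q=w[m]
    print('box',len(q),np.median(q[:,2]),cv2.minAreaRect((q[:,:2]*1000).astype(np.float32)))
    m=(abs(W[...,2]-.008)<.0045)
    r=np.zeros((400,640),bool)
    if n=='scene': r[150:230,355:450]=1
    else: r[145:220,215:285]=1
    g=W[m&r]; print('ledge',len(g),np.median(g[:,2]),cv2.minAreaRect((g[:,:2]*1000).astype(np.float32)))
```

```text
scene 679 0.06998003807302322
((541.3782958984375, -192.1160125732422), (84.071044921875, 48.94952392578125), 17.605009078979492) [ 0.49451979 -0.21970713  0.06012314] [ 0.57643213 -0.15655428  0.07412799]
box 3019 0.08677114090886617 ((571.474853515625, 232.42852783203125), (129.23008728027344, 141.66693115234375), 7.72963285446167)
ledge 2773 0.008647364640883115 ((576.994873046875, 120.40310668945312), (190.7938690185547, 192.2256622314453), 59.84828186035156)
top 589 0.07004131079735043
((541.3945922851562, -192.4039764404297), (83.47959899902344, 48.481746673583984), 18.213180541992188) [ 0.49535287 -0.21908838  0.06037948] [ 0.57513166 -0.15702796  0.07450514]
box 3650 0.08595425487440417 ((566.7530517578125, 234.35888671875), (127.13066864013672, 147.20748901367188), 6.915270805358887)
ledge 2735 0.008184878342543 ((584.586181640625, 104.74673461914062), (160.74783325195312, 149.55258178710938), 0.1743154227733612)
```

View pics/crop1.png

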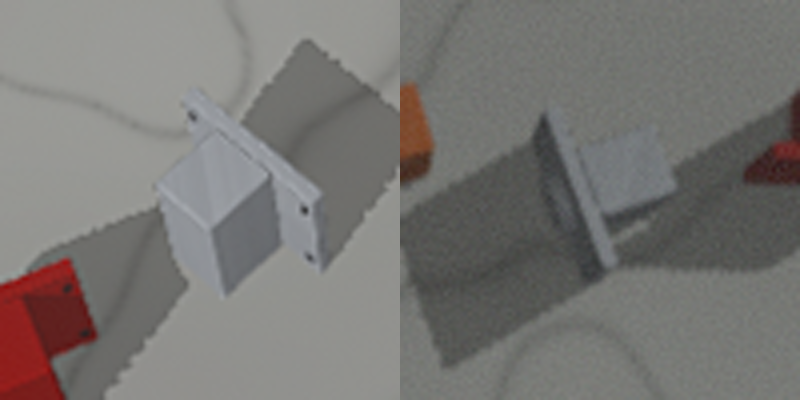

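View pics/crop2.png

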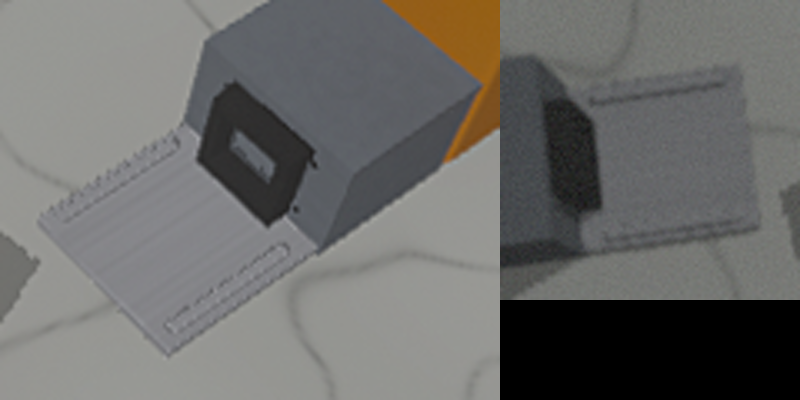

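The crop confirms it: a grey block with a flange on its +y side (towards the port) and a dark round spigot in front of that. Both views agree on its pose to within 1 mm. Next: the aspirator's pose.

Run:
```python
from h import *
for n in ('scene','top'):
    W=np.load('pics/W%s.npy'%n)
    P=W.reshape(-1,3); 
    ok=np.isfinite(P).all(1)
    th=np.radians(7.0); c0=np.array([.58,.18])
    for it in range(6):
        ex=np.array([np.cos(th),np.sin(th)]);ey=np.array([-ex[1],ex[0]])
        L=np.c_[(P[:,:2]-c0)@ex,(P[:,:2]-c0)@ey,P[:,2]]
        # box top
        m=ok&(abs(L[:,2]-.086)<.004)&(abs(L[:,0])<.09)&(L[:,1]>-.05)&(L[:,1]<.09)
        T=L[m]
        # front edge: per-x-bin min y
        def edge(A,a,b,sgn,lo,hi,st=.004):
            xs=[];ys=[]
            for x in np.arange(lo,hi,st):
                k=(A[:,a]>=x)&(A[:,a]<x+st)
                if k.sum()>5: xs.append(A[k,a].mean()); ys.append(np.percentile(sgn*A[k,b],97)*sgn)
            xs=np.array(xs);ys=np.array(ys)
            for _ in range(3):
                q=np.polyfit(xs,ys,1);r=abs(np.polyval(q,xs)-ys);g=r<max(.0015,2*np.median(r));xs,ys=xs[g],ys[g]
            return q,len(xs)
        q,_=edge(T,0,1,-1,-.055,.055)
        xl=edge(T,1,0,-1,0,.08);xr=edge(T,1,0,1,0,.08)
        # face
        F=L[ok&(L[:,2]>.02)&(L[:,2]<.08)&(abs(L[:,1]-q[1])<.008)&(abs(L[:,0])<.06)]
        fq=np.polyfit(F[:,0],F[:,1],1) if len(F)>30 else None
        th+=np.arctan(q[0])*.7
    print(n,'yaw',np.degrees(th),'front edge',q,'left/right',xl,xr,'width',xr[0][1]-xl[0][1],'face',fq,len(F))
    xm=(xr[0][1]+xl[0][1])/2
    print(' origin(box)',c0+xm*ex+q[1]*ey)
    # ledge
    G=L[ok&(L[:,2]>.0045)&(L[:,2]<.018)&(abs(L[:,0]-xm)<.075)&(L[:,1]<q[1]-.01)&(L[:,1]>q[1]-.14)]
    f=edge(G,0,1,-1,xm-.055,xm+.055);a=edge(G,1,0,-1,q[1]-.12,q[1]-.02);b=edge(G,1,0,1,q[1]-.12,q[1]-.02)
    print(' ledge front',f,'sides',a,b,'width',b[0][1]-a[0][1])
    # seal frame
    S=L[ok&(L[:,2]>.02)&(L[:,2]<.07)&(abs(L[:,0]-xm)<.04)&(L[:,1]<q[1]-.012)&(L[:,1]>q[1]-.03)]
    print(' seal',len(S),np.median(S[:,1])-q[1] if len(S) else 0,np.polyfit(S[:,0],S[:,1],1), S.min(0)-[xm,0,0],S.max(0)-[xm,0,0])
```

```text
scene yaw 7.6002700758194655 front edge [-1.41557089e-05  1.04087416e-04] left/right (array([ 0.0228608 , -0.06157323]), 18) (array([0.01521833, 0.05568031]), 18) width 0.11725353727888543 face [ 0.00878059 -0.00133171] 599
 origin(box) [0.57706566 0.17971344]
 ledge front (array([ 0.0081319 , -0.12377382]), 22) sides (array([ 0.00704235, -0.05686985]), 18) (array([0.01121988, 0.0541634 ]), 21) width 0.1110332539452752
 seal 244 -0.017879966461076955 [-0.0021461  -0.01716529] [-0.03325844 -0.02140624  0.02017354] [ 0.03225986 -0.01191891  0.06995435]
top yaw 5.716745047761264 front edge [-0.00017123  0.00074232] left/right (array([-0.01687386, -0.06289793]), 19) (array([-0.04359058,  0.05323415]), 17) width 0.11613207928765562 face [ 0.01595947 -0.00226961] 288
 origin(box) [0.57511817 0.18025674]
 ledge front (array([ 0.03408989, -0.12301422]), 24) sides (array([-0.03989785, -0.061251  ]), 23) (array([-0.01308406,  0.05096022]), 18) width 0.11221121414182435
 seal 138 -0.01829893138344633 [ 0.01549201 -0.01668191] [-0.03118584 -0.02034356  0.02004361] [ 0.03227297 -0.01129331  0.06998951]
```

Run:
```python
from h import *
for n in ('scene','top'):
    W=np.load('pics/W%s.npy'%n).reshape(-1,3)
    W=W[np.isfinite(W).all(1)]
    a=np.array([.233,.58]);b=np.array([.55,.03]);d=(b-a)/np.linalg.norm(b-a)
    s=(W[:,:2]-a)@d; l=(W[:,:2]-a)@np.array([-d[1],d[0]])
    for k in np.arange(-.1,.75,.05):
        m=(s>k)&(s<k+.05)&(abs(l)<.12)
        if m.any(): i=np.argmax(np.where(m,W[:,2],-1)); print(n,round(k,2),W[i].round(3),m.sum())
```

```text
scene -0.1 [0.312 0.684 0.092] 267
scene -0.05 [0.309 0.631 0.113] 907
scene 0.0 [0.3   0.617 0.112] 1598
scene 0.05 [0.176 0.461 0.008] 735
scene 0.1 [0.283 0.471 0.008] 802
scene 0.15 [0.237 0.367 0.139] 981
scene 0.2 [0.238 0.34  0.138] 1514
scene 0.25 [0.308 0.32  0.006] 1123
scene 0.3 [0.508 0.34  0.274] 1216
scene 0.35 [0.52  0.296 0.273] 2044
scene 0.4 [0.533 0.287 0.273] 2262
scene 0.45 [0.523 0.204 0.091] 2055
scene 0.5 [0.576 0.189 0.09 ] 2704
scene 0.55 [0.541 0.104 0.016] 2163
scene 0.6 [0.545 0.064 0.017] 2473
scene 0.65 [0.643 0.061 0.011] 2064
scene 0.7 [ 0.571 -0.085  0.075] 2921
top -0.1 [0.18  0.61  0.019] 268
top -0.05 [0.224 0.576 0.066] 1161
top 0.0 [0.252 0.57  0.077] 3364
top 0.05 [0.169 0.451 0.005] 2642
top 0.1 [0.296 0.45  0.006] 2302
top 0.15 [0.232 0.367 0.138] 2510
top 0.2 [0.242 0.346 0.137] 3075
top 0.25 [0.486 0.38  0.266] 2790
top 0.3 [0.502 0.352 0.273] 3761
top 0.35 [0.52  0.308 0.273] 4397
top 0.4 [0.534 0.291 0.271] 3742
top 0.45 [0.549 0.201 0.09 ] 3072
top 0.5 [0.579 0.196 0.09 ] 3175
top 0.55 [0.538 0.089 0.017] 2672
top 0.6 [0.636 0.084 0.018] 2625
top 0.65 [ 0.543 -0.049  0.037] 2574
top 0.7 [ 0.574 -0.07   0.073] 2640
```

Request:
move_arm --targets '[{"linear": [18, -40, 5], "roll": -0.1, "grip": 0}, {"linear": [18, -40, 5], "roll": -0.1, "grip": 0}, {"linear": [18, -40, 5], "roll": -0.1, "grip": 0}, {"linear": [18, -40, 5], "roll": -0.1, "grip": 0}, {"linear": [18, -40, 5], "roll": -0.1, "grip": 0}, {"linear": [18, -40, 5], "roll": -0.1, "grip": 0}, {"linear": [18, -40, 5], "roll": -0.1, "grip": 0}, {"linear": [18, -40, 5], "roll": -0.1, "grip": 0}]'

```text
t: 0.9
tool_pos: [0.3777, 0.2579, 0.2714]
tool_rot: [0.982, 0.191, -0.0, 0.0]
ft_force: [1.0, 0.4, -0.0]
width: 0.999
```

Request:
move_arm --targets '[{"linear": [30, -32, 0], "roll": -0.06, "grip": 0}, {"linear": [40, -30, 0], "roll": -0.06, "grip": 0}, {"linear": [40, -28, 0], "roll": -0.06, "grip": 0}, {"linear": [40, -20, 0], "roll": -0.06, "grip": 0}, {"linear": [40, -18, 0], "roll": -0.02, "grip": 0}, {"linear": [0, 0, 0], "roll": 0, "grip": 0}, {"linear": [0, 0, 0], "roll": 0, "grip": 0}]'

```text
t: 1.6
tool_pos: [0.5675, 0.1311, 0.2702]
tool_rot: [0.998, 0.063, -0.001, 0.0]
ft_force: [0.1, 0.8, -0.7]
width: 1.0
```

```bash
cat >> h.py <<'E'
from scipy.spatial.transform import Rotation as Ro
def wrist():
    o=get_obs(); im,d=grab_frame('wrist'); p=camera_params('wrist')
    T=np.eye(4);T[:3,:3]=Ro.from_quat(o['tool_rot']).as_matrix();T[:3,3]=o['tool_pos']
    return o,im,d,p,T@np.array(p['tool_from_camera'])
E
python3 - <<'E'
from h import *
o,im,d,p,T=wrist(); print(o['t'],o['tool_pos'],o['tool_rot'],np.abs(o['joint_vel']).max())
save('w1.png',im); np.savez('pics/w1.npz',im=im,d=d,T=T)
E
```

```text
1.6 [0.56750329 0.13110095 0.27019331] [ 9.98001265e-01  6.31857141e-02 -9.96636640e-04  2.17435668e-04] 0.030141264837182817
```

View pics/w1.png

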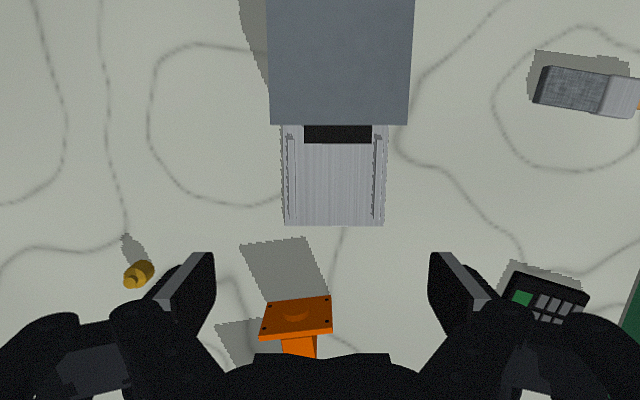

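The wrist view shows the box's front edge at row 125 (columns 268–408), the ledge below it (columns 283–386, front at row 225) and the seal at (337,134). The orange look-alike is at (295,318). Next: fit lines to those edges.

Run:
```python
from h import *
z=np.load('pics/w1.npz'); T=z['T']; p=camera_params('wrist')
g=cv2.GaussianBlur(cv2.cvtColor(z['im'],cv2.COLOR_RGB2GRAY).astype(np.float32),(0,0),1.2)
gx=cv2.Sobel(g,cv2.CV_32F,1,0);gy=cv2.Sobel(g,cv2.CV_32F,0,1)
def pk(a,i0):
    i=np.argmax(a); 
    if i in(0,len(a)-1): return i0+i
    den=a[i-1]-2*a[i]+a[i+1]; return i0+i+.5*(a[i-1]-a[i+1])/den
def ln(kind,lo,hi,r,zz):
    U=[];V=[]
    for k in range(r[0],r[1]):
        if kind=='v': U.append(pk(abs(gx[k,lo:hi]),lo));V.append(k)
        else: U.append(k);V.append(pk(abs(gy[lo:hi,k]),lo))
    w=plane(p,np.array(U),np.array(V),zz,T)[:,:2]
    l=cv2.fitLine(w.astype(np.float32),cv2.DIST_HUBER,0,1e-5,1e-5).ravel()
    d=l[:2]; 
    res=np.abs((w-l[2:])@np.array([-d[1],d[0]])); return l,np.median(res)
def ang(l,v): 
    a=np.degrees(np.arctan2(l[1],l[0])); a-= 90 if v else 0
    return (a+90)%180-90
out={}
for nm,a in dict(boxF=('h',118,131,(272,300),.086),boxF2=('h',118,131,(375,404),.086),boxL=('v',262,276,(20,110),.086),boxR=('v',400,420,(20,110),.086),
   ledF=('h',219,231,(290,380),.008),ledL=('v',277,288,(140,220),.008),ledR=('v',382,391,(140,220),.008)).items():
    l,r=ln(*a); out[nm]=l; print(nm,'ang',ang(l,a[0]=='v').round(2),l[2:].round(4),'res mm',(r*1e3).round(2))
th=np.radians(np.mean([ang(out[k],k[-1]!='F') for k in('ledF','ledL','ledR','boxL','boxR')])); print('yaw',np.degrees(th))
ex=np.array([np.cos(th),np.sin(th)]);ey=np.array([-ex[1],ex[0]])
bx=[out[k][2:]@ex for k in('boxL','boxR')];lx=[out[k][2:]@ex for k in('ledL','ledR')]
by=out['boxF'][2:]@ey;ly=out['ledF'][2:]@ey
print('box w',bx[1]-bx[0],'led w',lx[1]-lx[0],'mid',np.mean(bx),np.mean(lx),'front y',by,out['boxF2'][2:]@ey,'ledge front+125',ly+.125)
x=np.mean([np.mean(bx),np.mean(lx)]); print('origin est', x*ex+by*ey, x*ex+(ly+.125)*ey)
```

```text
boxF ang 7.2 [0.5322 0.1735] res mm 0.02
boxF2 ang 6.65 [0.6214 0.1848] res mm 0.05
boxL ang 7.14 [0.5083 0.229 ] res mm 0.06
boxR ang 7.05 [0.6323 0.2372] res mm 0.02
ledF ang 6.95 [0.6001 0.0566] res mm 0.1
ledL ang 7.03 [0.5239 0.0988] res mm 0.25
ledR ang 7.41 [0.6449 0.1201] res mm 0.31
yaw 7.115832
box w 0.1240533 led w 0.1227411 mid 0.5947448 0.59346575 front y 0.10625983 0.10642494 ledge front+125 0.10680555
origin est [0.5763663  0.17903659] [0.5762987 0.1795781]
```

Request:
move_arm --targets '[{"linear": [-3, -35, -10], "roll": 0.03, "grip": 0}, {"linear": [-3, -42, -10], "roll": 0.03, "grip": 0}, {"linear": [-3, -42, -10], "roll": 0.03, "grip": 0}, {"linear": [-3, -42, -10], "roll": 0.03, "grip": 0}, {"linear": [-3, -42, -10], "roll": 0.03, "grip": 0}, {"linear": [-3, -42, -10], "roll": 0.03, "grip": 0}, {"linear": [-4, -42, -10], "roll": 0.01, "grip": 0}, {"linear": [-3, -40, 0], "roll": 0, "grip": 0}, {"linear": [0, 0, 0], "roll": 0, "grip": 0}, {"linear": [0, 0, 0], "roll": 0, "grip": 0}]'

```text
t: 2.65
tool_pos: [0.5419, -0.1947, 0.2015]
tool_rot: [0.987, 0.158, 0.0, -0.0]
ft_force: [-0.5, 0.3, -0.4]
width: 1.0
```

Run:
```python
from h import *
o,im,d,p,T=wrist(); print(o['t'],o['tool_pos'],o['tool_rot'],o['ft_force'],2*np.degrees(np.arctan2(o['tool_rot'][1],o['tool_rot'][0])))
save('w2.png',im); np.savez('pics/w2.npz',im=im,d=d,T=T)
vv,uu=np.mgrid[:400,:640]
W=world(p,uu,vv,d,T); m=(abs(W[...,2]-.07)<.004)&(abs(W[...,0]-.54)<.07)&(abs(W[...,1]+.19)<.06)
q=W[m]; print(len(q),np.median(q[:,2]),cv2.minAreaRect((q[:,:2]*1000).astype(np.float32)))
```

```text
2.65 [ 0.54187639 -0.19469362  0.20151728] [ 9.87434678e-01  1.58027196e-01  8.25865052e-05 -3.94567262e-04] [-0.54792359  0.28446768 -0.38781804] 18.184813704097582
3294 0.07024195936595792 ((541.7828369140625, -191.8634796142578), (83.75270080566406, 48.697227478027344), 17.868114471435547)
```

View pics/w2.png

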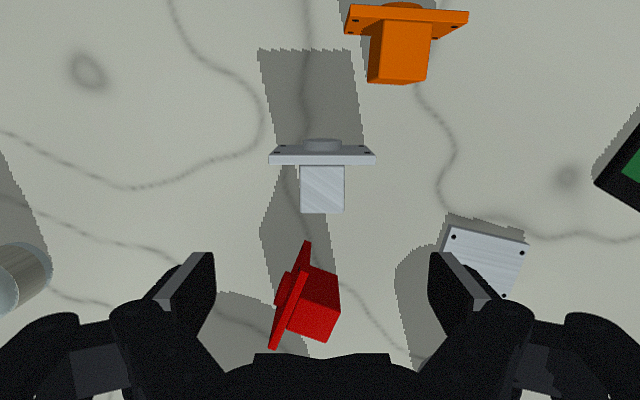

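Wrist view: the cover is at (322,180), square to the jaws. The red one lies behind it with its nearest corner at (307,240), clear of the fingers. The measured centre is (0.543,-0.196) at yaw 17.9°, which agrees with the other two views, so I go down.

Request:
move_arm --targets '[{"linear": [1, -1, -20], "roll": -0.005, "grip": 0}, {"linear": [0, 0, -40], "roll": 0, "grip": 0}, {"linear": [0, 0, -40], "roll": 0, "grip": 0}, {"linear": [0, 0, -40], "roll": 0, "grip": 0}, {"linear": [0, 0, -25], "roll": 0, "grip": 0}, {"linear": [0, 0, -15], "roll": 0, "grip": 0}, {"linear": [0, 0, -5], "roll": 0, "grip": 0}, {"linear": [0, 0, 0], "roll": 0, "grip": 0}, {"linear": [0, 0, 0], "roll": 0, "grip": 0}]' --grip_force 50

```text
t: 3.6
tool_pos: [0.5443, -0.1954, 0.0173]
tool_rot: [0.988, 0.157, 0.001, 0.0]
ft_force: [-0.4, -0.5, -0.3]
width: 0.999
```

Request:
move_arm --targets '[{"linear": [-1, 0, 0], "roll": 0, "grip": 80}, {"linear": [0, 0, 0], "roll": 0, "grip": 100}, {"linear": [0, 0, 0], "roll": 0, "grip": 120}, {"linear": [0, 0, 0], "roll": 0, "grip": 140}, {"linear": [0, 0, 0], "roll": 0, "grip": 170}, {"linear": [0, 0, 0], "roll": 0, "grip": 255}, {"linear": [0, 0, 0], "roll": 0, "grip": 255}, {"linear": [0, 0, 0], "roll": 0, "grip": 255}, {"linear": [0, 0, 0], "roll": 0, "grip": 255}, {"linear": [0, 0, 0], "roll": 0, "grip": 255}]' --grip_force 50

```text
t: 4.6
tool_pos: [0.5427, -0.1964, 0.0167]
tool_rot: [0.988, 0.156, 0.0, 0.0]
ft_force: [-1.8, 1.1, 5.2]
width: 0.416
```

Request:
move_arm --targets '[{"linear": [0, 0, 5], "roll": 0, "grip": 255}, {"linear": [0, 0, 20], "roll": 0, "grip": 255}, {"linear": [0, 0, 35], "roll": 0, "grip": 255}, {"linear": [0, 0, 35], "roll": 0, "grip": 255}, {"linear": [0, 0, 25], "roll": 0, "grip": 255}, {"linear": [0, 0, 0], "roll": 0, "grip": 255}, {"linear": [0, 0, 0], "roll": 0, "grip": 255}]'

```text
t: 5.3
tool_pos: [0.5422, -0.1961, 0.1362]
tool_rot: [0.988, 0.156, 0.0, -0.0]
ft_force: [-0.2, -0.3, -2.3]
width: 0.417
```

```bash
cat > look.py <<'E'
from h import *
import sys
def inhand(tag):
    o,im,d,p,T=wrist(); yaw=2*np.degrees(np.arctan2(o['tool_rot'][1],o['tool_rot'][0]))
    print(o['t'],o['tool_pos'].round(4),o['tool_rot'].round(4),o['ft_force'].round(1),o['moment'].round(2),'yaw',yaw,o['width'])
    save(tag+'.png',im); np.savez('pics/'+tag+'.npz',im=im,d=d,T=T)
    vv,uu=np.mgrid[:400,:640]
    W=world(p,uu,vv,d,T); R=Ro.from_quat(o['tool_rot']).as_matrix()
    L=(W-o['tool_pos'])@R
    m=(abs(L[...,2]+.054)<.006)&(abs(L[...,0])<.06)&(L[...,1]>-.04)&(L[...,1]<.03)&(d>0)
    q=L[m]; print('top z tool',np.percentile(q[:,2],[5,50,95]),len(q))
    A=np.c_[q[:,:2],np.ones(len(q))]; print('tilt (dz/dx,dz/dy) deg',np.degrees(np.linalg.lstsq(A,q[:,2],rcond=None)[0][:2]))
    print(cv2.minAreaRect((q[:,:2]*1000).astype(np.float32)))
if __name__=='__main__': inhand(sys.argv[1])
E
python3 look.py w3
```

```text
5.3 [ 0.5422 -0.1961  0.1362] [ 0.9878  0.1559  0.     -0.    ] [-0.2 -0.3 -2.3] [ 0.01 -0.06 -0.02] yaw 17.93813765317864 0.4167669205937077
top z tool [-0.05833603 -0.05369102 -0.05014835] 30800
tilt (dz/dx,dz/dy) deg [ 0.01079787 -5.52973029]
((0.6768722534179688, -8.457540512084961), (42.5635871887207, 106.3380126953125), 89.96537017822266)
```

View pics/w3.png

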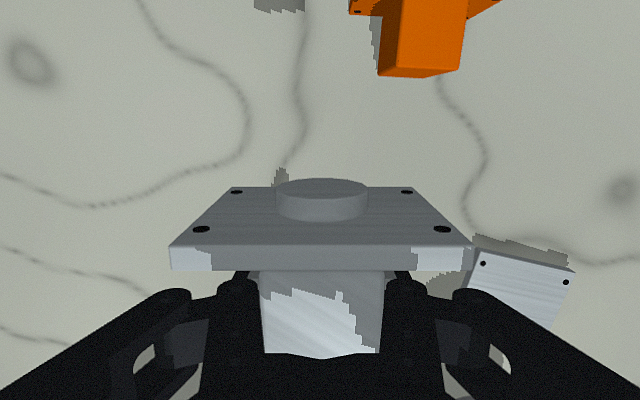

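Gripped and lifted: the cover hangs squarely between the fingers, flange at (320,230), spigot at (322,195). I measure its tilt and offset in the tool frame.

```bash
cat > tilt.py <<'E'
from h import *
import sys
def f(tag):
    z=np.load('pics/%s.npz'%tag);T=z['T'];p=camera_params('wrist');C=np.array(p['tool_from_camera'])
    vv,uu=np.mgrid[:400,:640]
    L=world(p,uu,vv,z['d'],C)
    sel=(abs(L[...,0])<.016)&(L[...,1]>-.027)&(L[...,1]<.010)&(L[...,2]>-.07)&(L[...,2]<-.045)
    q=L[sel]
    for _ in range(8):
        A=np.c_[q[:,:2],np.ones(len(q))]; c=np.linalg.lstsq(A,q[:,2],rcond=None)[0]; r=abs(A@c-q[:,2]); k=r<max(.001,2.0*np.median(r)); q=q[k]
    print('block top tilt deg',np.degrees(c[:2]).round(2),'z at tcp',c[2],len(q), q.min(0).round(4),q.max(0).round(4))
    # flange front face: y near -.028
    sel=(abs(L[...,0])<.04)&(L[...,1]<-.022)&(L[...,1]>-.036)&(L[...,2]>-.048)&(L[...,2]<.005)&~((abs(L[...,0])<.02)&(abs(L[...,2]+.018)<.022))
    q=L[sel]
    for _ in range(8):
        A=np.c_[q[:,0],q[:,2],np.ones(len(q))]; c=np.linalg.lstsq(A,q[:,1],rcond=None)[0]; r=abs(A@c-q[:,1]); q=q[r<max(.001,2*np.median(r))]
    print('flange front: yaw,pitch deg',np.degrees(c[:2]).round(2),'y at z=-.018',c[2]-.018*c[1],len(q),q.min(0).round(4),q.max(0).round(4))
f(sys.argv[1])
E
python3 tilt.py w3
```

```text
block top tilt deg [0.14 0.06] z at tcp -0.05357259713557168 10409 [-0.016  -0.027  -0.0546] [ 0.016   0.008  -0.0526]
flange front: yaw,pitch deg [-0.01  0.04] y at z=-.018 -0.028751251076259213 6571 [-0.04   -0.0298 -0.048 ] [ 0.04   -0.0279  0.005 ]
```

Request:
move_arm --targets '[{"linear": [3, 20, 0], "roll": -0.02, "grip": 255}, {"linear": [5, 35, 0], "roll": -0.03, "grip": 255}, {"linear": [6, 40, 0], "roll": -0.03, "grip": 255}, {"linear": [6, 45, 0], "roll": -0.03, "grip": 255}, {"linear": [6, 45, 0], "roll": -0.03, "grip": 255}, {"linear": [6, 45, 0], "roll": -0.03, "grip": 255}, {"linear": [6, 36, 0], "roll": -0.019, "grip": 255}, {"linear": [4, 25, 0], "roll": 0, "grip": 255}, {"linear": [2, 10, 0], "roll": 0, "grip": 255}, {"linear": [0, 0, 0], "roll": 0, "grip": 255}, {"linear": [0, 0, 0], "roll": 0, "grip": 255}]'

```text
t: 6.45
tool_pos: [0.586, 0.1026, 0.1355]
tool_rot: [0.998, 0.061, -0.001, 0.001]
ft_force: [0.1, -0.3, -1.9]
width: 0.413
```

```bash
python3 look.py w4; python3 tilt.py w4
```

```text
6.45 [0.586  0.1026 0.1355] [ 9.981e-01  6.110e-02 -8.000e-04  8.000e-04] [ 0.1 -0.3 -1.9] [-0.09 -0.01 -0.02] yaw 7.007850506820736 0.41251442173907876
top z tool [-0.0583605  -0.05365997 -0.05013159] 30715
tilt (dz/dx,dz/dy) deg [ 0.00582457 -5.56504319]
((0.47437286376953125, -8.674215316772461), (106.52203369140625, 42.05175018310547), 0.11835098266601562)
block top tilt deg [0.11 0.09] z at tcp -0.05354553448254298 10344 [-0.016  -0.027  -0.0546] [ 0.016   0.0079 -0.0525]
flange front: yaw,pitch deg [-0.01  0.07] y at z=-.018 -0.028829087758877707 6571 [-0.04   -0.0298 -0.048 ] [ 0.04  -0.028  0.005]
```

View pics/w4.png

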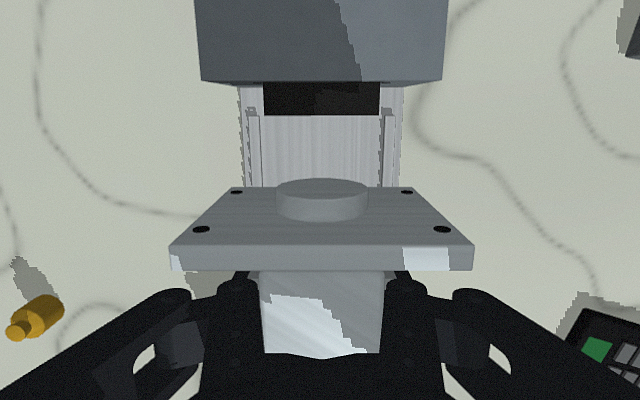

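The spigot (322,195) is in line with the seal (322,98), centred between the lips. By the numbers x is off by 0.0 mm and y = -77 mm. Going down.

Request:
move_arm --targets '[{"linear": [0, 0, -20], "roll": 0.001, "grip": 255}, {"linear": [0, 0, -30], "roll": 0, "grip": 255}, {"linear": [0, 0, -30], "roll": 0, "grip": 255}, {"linear": [0, 0, -15], "roll": 0, "grip": 255}, {"linear": [0, 0, -6], "roll": 0, "grip": 255}, {"linear": [0, 0, -3], "roll": 0, "grip": 255}, {"linear": [0, 0, 0], "roll": 0, "grip": 255}, {"linear": [0, 0, 0], "roll": 0, "grip": 255}]'

```text
t: 7.3
tool_pos: [0.5871, 0.1044, 0.0333]
tool_rot: [0.998, 0.062, 0.001, -0.0]
ft_force: [0.3, 0.3, -0.8]
width: 0.414
```

Request:
move_arm --targets '[{"linear": [0, 0, -3], "roll": 0, "grip": 255}, {"linear": [0, 0, -2], "roll": 0, "grip": 255}, {"linear": [0, 0, -1], "roll": 0, "grip": 255}, {"linear": [0, 0, 0], "roll": 0, "grip": 255}, {"linear": [0, 0, 0], "roll": 0, "grip": 255}]'

```text
t: 7.8
tool_pos: [0.5865, 0.1048, 0.0263]
tool_rot: [0.998, 0.063, -0.0, 0.0]
ft_force: [0.8, -1.1, -3.1]
width: 0.417
```

Request:
move_arm --targets '[{"linear": [0, 0, -1], "roll": 0, "grip": 255}, {"linear": [0, 0, -1], "roll": 0, "grip": 255}, {"linear": [0, 0, 0], "roll": 0, "grip": 255}, {"linear": [0, 0, 0], "roll": 0, "grip": 255}]'

```text
t: 8.2
tool_pos: [0.5866, 0.1048, 0.0247]
tool_rot: [0.998, 0.062, 0.0, -0.0]
ft_force: [-1.7, 0.5, 3.6]
width: 0.415
```

Contact is at z = 0.0247, against 0.0244 expected, with about 6 N of load change. Checking from the scene and wrist cameras.

```bash
python3 look.py w5; python3 tilt.py w5
python3 - <<'E'
from h import *
im,d=grab_frame('scene'); save('s5.png',cv2.resize(im[90:250,330:530],(800,600*800//750*1 if 0 else 600),interpolation=2))
im=cv2.imread('pics/w5.png')[60:260,180:460]; cv2.imwrite('pics/w5c.png',cv2.resize(im,(784,560),interpolation=2))
E
```

```text
8.2 [0.5866 0.1048 0.0247] [ 9.98e-01  6.24e-02  2.00e-04 -1.00e-04] [-1.7  0.5  3.6] [-0.05  0.35 -0.02] yaw 7.159869046666581 0.414511019023194
top z tool [-0.05834979 -0.05369355 -0.05012474] 30714
tilt (dz/dx,dz/dy) deg [-0.01860048 -5.5612813 ]
((0.7055892944335938, -8.66512680053711), (107.11151123046875, 42.22129440307617), 0.1969134658575058)
block top tilt deg [0.11 0.09] z at tcp -0.05357716234257381 10373 [-0.016  -0.027  -0.0546] [ 0.016   0.0077 -0.0526]
flange front: yaw,pitch deg [-0.01  0.07] y at z=-.018 -0.028835611117745276 6550 [-0.04   -0.0298 -0.048 ] [ 0.04   -0.0281  0.005 ]
```

View pics/s5.png

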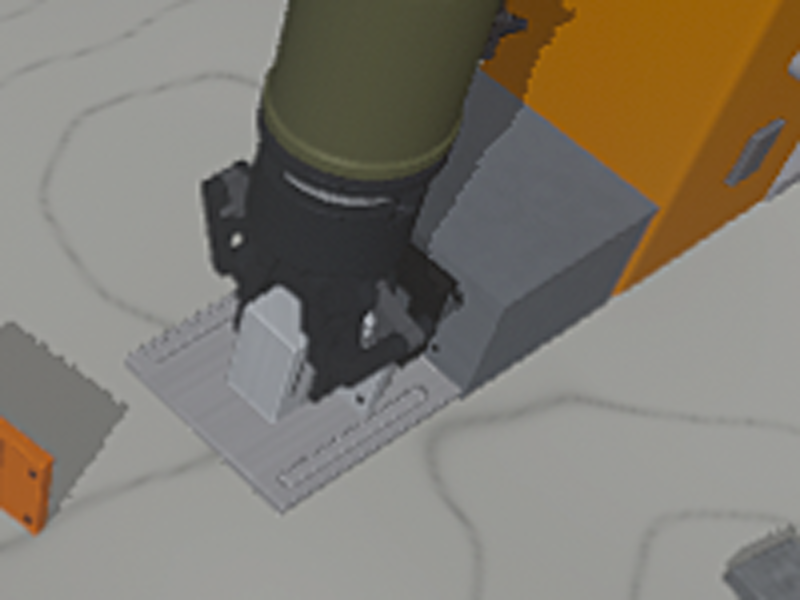

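View pics/w5c.png

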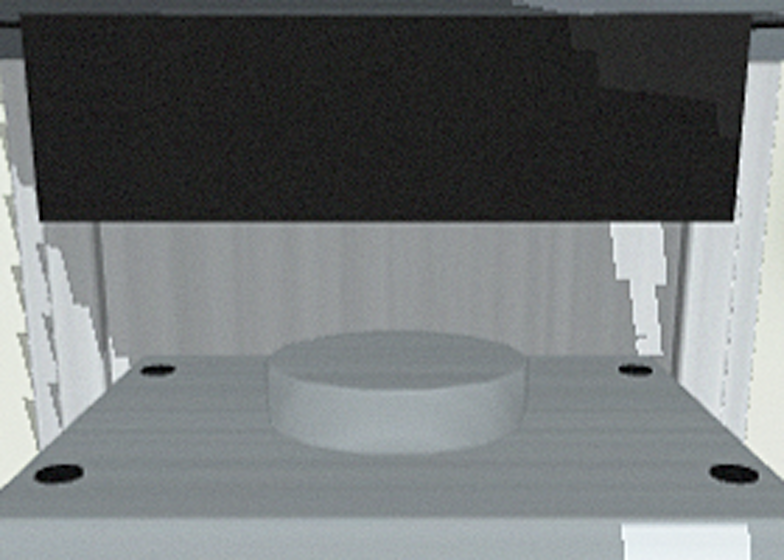

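The cover stands between the lips. In the crop the seal's edge is level, so it is square. Seal centre 387 against spigot 398 means about 0.9 mm too far in +x, and the numbers say the same. I correct that while sliding.

Request:
move_arm --targets '[{"linear": [-1.0, 3, 0.3], "roll": 0, "grip": 255}, {"linear": [-0.9, 5, 0], "roll": 0, "grip": 255}, {"linear": [-0.6, 5, 0], "roll": 0, "grip": 255}, {"linear": [-0.6, 5, 0], "roll": 0, "grip": 255}, {"linear": [-0.5, 4, 0], "roll": 0, "grip": 255}, {"linear": [-0.3, 2, 0], "roll": 0, "grip": 255}, {"linear": [0, 0, 0], "roll": 0, "grip": 255}, {"linear": [0, 0, 0], "roll": 0, "grip": 255}]'

```text
t: 9.1
tool_pos: [0.5827, 0.1294, 0.0247]
tool_rot: [0.998, 0.063, 0.0, -0.0]
ft_force: [1.2, -0.1, 3.3]
width: 0.414
```

```bash
cat > asp.py <<'E'
from h import *
o=get_obs(); th=np.radians(7.1); ex=np.array([np.cos(th),np.sin(th)]);ey=np.array([-ex[1],ex[0]])
d=o['tool_pos'][:2]*1e3-[576.4,179.3]; f=o['ft_force']
q=o['tool_rot'];print(o['t'],'tcp asp x %.2f y %.2f z %.2f'%(d@ex,d@ey,o['tool_pos'][2]*1e3),'flange front y %.2f'%(d@ey+28.8),'F x %.2f y %.2f z %.2f'%(f[:2]@ex,f[:2]@ey,f[2]),o['moment'].round(2),'yaw',2*np.degrees(np.arctan2(q[1],q[0])), 'tilt',q[2:].round(4))
E
python3 asp.py
```

```text
9.1 tcp asp x 0.05 y -50.26 z 24.66 flange front y -21.46 F x 1.16 y -0.26 z 3.31 [ 0.04 -0.11 -0.03] yaw 7.187847877566496 tilt [ 0.0002 -0.0004]
```

Request:
move_arm --targets '[{"linear": [-0.2, 2, 0], "roll": 0, "grip": 255}, {"linear": [-0.2, 2, 0], "roll": 0, "grip": 255}, {"linear": [-0.2, 1.5, 0], "roll": 0, "grip": 255}, {"linear": [-0.1, 1, 0], "roll": 0, "grip": 255}, {"linear": [0, 0, 0], "roll": 0, "grip": 255}, {"linear": [0, 0, 0], "roll": 0, "grip": 255}]'

```text
t: 9.7
tool_pos: [0.5821, 0.1344, 0.0247]
tool_rot: [0.998, 0.062, 0.0, 0.0]
ft_force: [1.3, -4.9, 4.9]
width: 0.416
```

```bash
python3 asp.py
```

```text
9.7 tcp asp x 0.08 y -45.23 z 24.68 flange front y -16.43 F x 0.70 y -5.07 z 4.85 [-1.01 -0.09 -0.01] yaw 7.116883367552387 tilt [0.0001 0.0004]
```

Request:
move_arm --targets '[{"linear": [-0.1, 1, 0.2], "roll": 0, "grip": 255}, {"linear": [-0.1, 1, 0.2], "roll": 0, "grip": 255}, {"linear": [-0.1, 1, 0], "roll": 0, "grip": 255}, {"linear": [0, 0, 0], "roll": 0, "grip": 255}, {"linear": [0, 0, 0], "roll": 0, "grip": 255}]'

```text
t: 10.2
tool_pos: [0.5817, 0.1369, 0.0247]
tool_rot: [0.998, 0.062, -0.0, 0.001]
ft_force: [0.8, -6.9, 1.8]
width: 0.419
```

```bash
python3 asp.py;python3 look.py w6; python3 tilt.py w6
python3 - <<'E'
import cv2
im=cv2.imread('pics/w6.png')[60:260,180:460]; cv2.imwrite('pics/w6c.png',cv2.resize(im,(784,560),interpolation=2))
E
```

```text
10.2 tcp asp x 0.03 y -42.69 z 24.70 flange front y -13.89 F x -0.04 y -6.92 z 1.76 [-0.97 -0.37  0.03] yaw 7.103690303083582 tilt [-0.      0.0007]
10.2 [0.5817 0.1369 0.0247] [ 9.981e-01  6.200e-02 -0.000e+00  7.000e-04] [ 0.8 -6.9  1.8] [-0.97 -0.37  0.03] yaw 7.103690303083582 0.4189346651036829
top z tool [-0.05810581 -0.05339977 -0.04997376] 38123
tilt (dz/dx,dz/dy) deg [-0.02254046 -6.81853594]
((0.7137069702148438, -13.527082443237305), (52.12189865112305, 106.7924575805664), 89.81068420410156)
block top tilt deg [0.11 0.07] z at tcp -0.05357042363274827 10337 [-0.016  -0.027  -0.0546] [ 0.016   0.0077 -0.0526]
flange front: yaw,pitch deg [-0.03 -0.  ] y at z=-.018 -0.02893773913873401 559 [-0.04   -0.0298 -0.048 ] [ 0.04   -0.0282 -0.0277]
```

View pics/w6c.png

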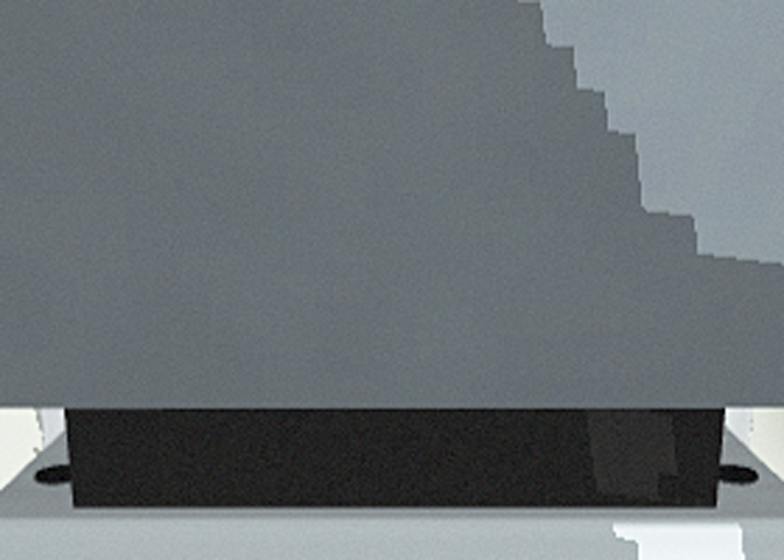

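The flange is now flat on the seal (edge level at crop row 507), pushed in about 4 mm. Pushing on.

Request:
move_arm --targets '[{"linear": [-0.1, 1, 0], "roll": 0, "grip": 255}, {"linear": [-0.1, 1, 0], "roll": 0, "grip": 255}, {"linear": [-0.2, 1, 0], "roll": 0, "grip": 255}, {"linear": [-0.1, 1, 0], "roll": 0, "grip": 255}, {"linear": [0, 0, 0], "roll": 0, "grip": 255}, {"linear": [0, 0, 0], "roll": 0, "grip": 255}]'

```text
t: 10.85
tool_pos: [0.5814, 0.1395, 0.0247]
tool_rot: [0.998, 0.061, -0.0, 0.001]
ft_force: [1.9, -9.5, 2.4]
width: 0.418
```

```bash
python3 asp.py
```

```text
10.85 tcp asp x 0.01 y -40.14 z 24.72 flange front y -11.34 F x 0.68 y -9.66 z 2.39 [-1.69 -0.45  0.05] yaw 7.047802860371222 tilt [-0.      0.0015]
```

```bash
cat > gap.py <<'E'
from h import *
import sys
o,im,d,p,T=wrist(); tag=sys.argv[1]; save(tag+'.png',im); np.savez('pics/'+tag+'.npz',im=im,d=d,T=T)
g=cv2.GaussianBlur(cv2.cvtColor(im,cv2.COLOR_RGB2GRAY).astype(np.float32),(0,0),1)
gy=cv2.Sobel(g,cv2.CV_32F,0,1)
th=np.radians(7.1);ey=np.array([-np.sin(th),np.cos(th)])
B=[];S=[];C=list(range(212,300))+list(range(350,430))
for c in C:
    i=190+np.argmin(gy[190:232,c]); j=i+8+np.argmax(gy[i+8:i+60,c]); B.append(i);S.append(j)
print('rows',np.median(B),np.median(S))
w=plane(p,np.array(C),np.array(B),.086,T)[:,:2]; s=plane(p,np.array(C),np.array(S),.075,T)[:,:2]; f=plane(p,np.array(C),np.array(S),.078,T)[:,:2]
b=np.median(w@ey); print('box edge y',(b-np.array([.5764,.1793])@ey)*1e3,'seal front (frame top .075) rel box %.2f ; as flange top edge .078 %.2f'%((np.median(s@ey)-b)*1e3,(np.median(f@ey)-b)*1e3))
E
python3 gap.py w7; python3 asp.py
```

```text
rows 216.0 241.0
box edge y -0.26378880435327934 seal front (frame top .075) rel box -10.96 ; as flange top edge .078 -9.74
10.9 tcp asp x 0.02 y -40.12 z 24.73 flange front y -11.32 F x 0.52 y -8.62 z 1.13 [-1.72 -0.42  0.09] yaw 7.04456689037823 tilt [-0.      0.0015]
```

View pics/w7.png

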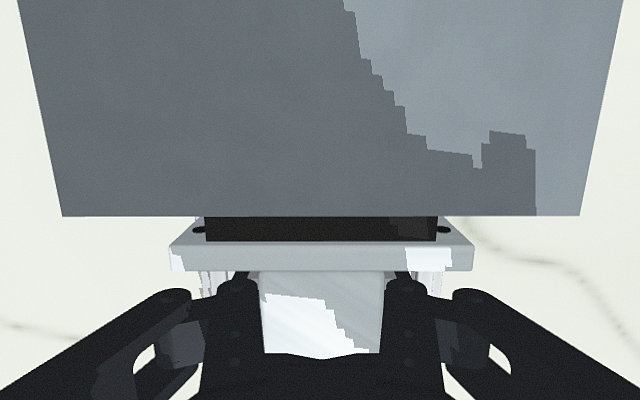

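Three readings agree: the camera puts the seal at 7.0 mm, the TCP at 6.7 mm and the force at about 9 N including friction. About 1.2 mm more to go.

Request:
move_arm --targets '[{"linear": [-0.1, 1, 0], "roll": 0, "grip": 255}, {"linear": [-0.1, 0.7, 0], "roll": 0, "grip": 255}, {"linear": [0, 0, 0], "roll": 0, "grip": 255}, {"linear": [0, 0, 0], "roll": 0, "grip": 255}, {"linear": [0, 0, 0], "roll": 0, "grip": 255}, {"linear": [0, 0, 0], "roll": 0, "grip": 255}]'

```text
t: 11.5
tool_pos: [0.5812, 0.1405, 0.0247]
tool_rot: [0.998, 0.061, -0.0, 0.002]
ft_force: [2.3, -11.5, 4.0]
width: 0.415
```

```bash
python3 asp.py; python3 gap.py w8;python3 asp.py; python3 tilt.py w8
```

```text
11.5 tcp asp x -0.02 y -39.08 z 24.74 flange front y -10.28 F x 0.86 y -11.71 z 4.00 [-1.93 -0.44  0.09] yaw 7.017374885449149 tilt [-0.0001  0.0018]
rows 220.0 241.0
box edge y -0.17824415305352226 seal front (frame top .075) rel box -9.95 ; as flange top edge .078 -8.73
11.55 tcp asp x -0.01 y -39.14 z 24.72 flange front y -10.34 F x 0.37 y -10.82 z 2.36 [-1.96 -0.44  0.14] yaw 7.017281385980135 tilt [-0.0001  0.0018]
block top tilt deg [0.14 0.06] z at tcp -0.05358640056068364 10430 [-0.016  -0.027  -0.0546] [ 0.016   0.0076 -0.0526]
flange front: yaw,pitch deg [-0.03  0.03] y at z=-.018 -0.028873969482045167 518 [-0.04   -0.0297 -0.048 ] [ 0.04   -0.0282 -0.0325]
```

Request:
move_arm --targets '[{"linear": [0, 0, 0], "roll": 0, "grip": 255}, {"linear": [0, 0, 0], "roll": 0, "grip": 255}, {"linear": [0, 0, 0], "roll": 0, "grip": 255}, {"linear": [0, 0, 0], "roll": 0, "grip": 255}, {"linear": [0, 0, 0], "roll": 0, "grip": 255}, {"linear": [0, 0, 0], "roll": 0, "grip": 255}, {"linear": [0, 0, 0], "roll": 0, "grip": 255}, {"linear": [0, 0, 0], "roll": 0, "grip": 255}]'

```text
t: 12.35
tool_pos: [0.5812, 0.1405, 0.0247]
tool_rot: [0.998, 0.061, -0.0, 0.002]
ft_force: [2.4, -10.6, 3.1]
width: 0.413
```

```bash
python3 asp.py; python3 gap.py w9; python3 asp.py
python3 - <<'E'
from h import *
im,d=grab_frame('scene'); save('s9.png',im)
E
```

```text
12.35 tcp asp x -0.00 y -39.10 z 24.74 flange front y -10.30 F x 1.10 y -10.78 z 3.10 [-1.9  -0.43  0.12] yaw 7.017629092681895 tilt [-0.      0.0018]
rows 220.0 241.0
box edge y -0.19839209174250805 seal front (frame top .075) rel box -9.95 ; as flange top edge .078 -8.73
12.4 tcp asp x -0.01 y -39.12 z 24.74 flange front y -10.32 F x -0.18 y -10.59 z 2.66 [-1.93 -0.44  0.08] yaw 7.017613067611539 tilt [-0.0001  0.0018]
```

View pics/s9.png

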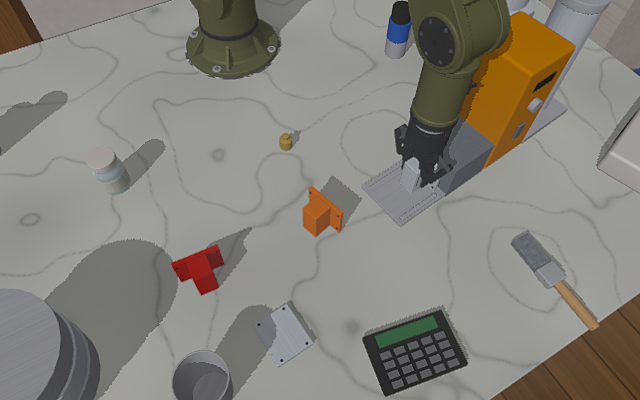

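The hold is steady. The orange one (322,212), red one (200,268), blank (285,333) and weight (286,142) are all where they were at the start. Handing in.

```bash
python3 -c "
from cell import *
print(job_done())"; python3 asp.py
```

```text
the job is handed in; nothing more can be done
None
the job is handed in; nothing more can be done
```

I gripped the silver cover across its block and stood it in the ledge's channel with the spigot towards the port. I then slid it onto the seal and handed the job in at about 12.4 s, with the arm still gripping and pushing.

**Push:** the wrist reads a steady 10.6–10.8 N along the push. The readings differ a little, because the wrist force also includes roughly 1 N of foot friction:

| Source | Seal pushed in | Push on the seal |
|---|---|---|
| Wrist camera | 8.05 mm | about 9.7 N |
| Tool position | 7.7 mm | about 9.2 N |

The seal's stop is at 15 mm, so it was never near it.

**Squareness:** yaw is within 0.1° of the machine and the tool is tilted about 0.2°. The cover is laterally centred to well under 1 mm by the tool position.

**Other things:** in the last scene picture the orange and red look-alikes, the blank and the weight stood where they were at the start. No check failed.

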